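# Start the induction zone under the saucepan

### The job

Get the saucepan heating: press the hob's red power key, then the zone-select key for the zone the saucepan is standing on (left or right as seen from the robot's side), then the plus key. Press each one gently with the fingertips until it clicks, without ramming it, and let it come up before the next. Leave the other keys alone, pick nothing up, do not shift the pans or the other things on the worktop, and finish with your hand clear.

Things in the scene. Friction and masses are not known exactly. Their poses are not given: they have to be found in the camera images.
- hob: Black-glass two-zone tabletop induction hob, 360 (x) x 600 (y) x 60 mm high, fixed. Origin: centre of its underside; x points away from the robot's side, y to the left seen from there. A strip along the near edge (hob x -135 mm) has seven round keys in a row along y, 26 mm wide, 55 mm apart, 9 mm proud. Left to right (+y to -y): power (red), lock, left zone, right zone, minus, plus, timer.
- key_power_top (a point): Centre of the top of the power key (hob y +165 mm); the only RED key, white ring-and-stroke symbol: switches the hob on. 69 mm above the worktop when up.
- key_power (a joint): Travel of the power key: 0 up, 0.008 m at its hard stop; grows as it is pressed straight down. It clicks and registers from 0.0025 m. Spring: starts to move at 1.2 N, 4 N at 0.0025 m, 10 N at the stop; comes up by itself.
- key_lock_top (a point): Centre of the top of the lock key (hob y +110 mm); grey, padlock symbol: child lock. 69 mm above the worktop when up.
- key_lock (a joint): Travel of the lock key: 0 up, 0.008 m at its hard stop; grows as it is pressed straight down. It clicks and registers from 0.0025 m. Spring: starts to move at 1.2 N, 4 N at 0.0025 m, 10 N at the stop; comes up by itself.
- key_left_top (a point): Centre of the top of the left key (hob y +55 mm); grey, symbol of a solid dot with an open ring to its right: selects the left zone. 69 mm above the worktop when up.
- key_left (a joint): Travel of the left key: 0 up, 0.008 m at its hard stop; grows as it is pressed straight down. It clicks and registers from 0.0025 m. Spring: starts to move at 1.2 N, 4 N at 0.0025 m, 10 N at the stop; comes up by itself.
- key_right_top (a point): Centre of the top of the right key (hob y +0 mm); grey, symbol of an open ring with a solid dot to its right: selects the right zone. 69 mm above the worktop when up.
- key_right (a joint): Travel of the right key: 0 up, 0.008 m at its hard stop; grows as it is pressed straight down. It clicks and registers from 0.0025 m. Spring: starts to move at 1.2 N, 4 N at 0.0025 m, 10 N at the stop; comes up by itself.
- key_minus_top (a point): Centre of the top of the minus key (hob y -55 mm); grey, one bar: less heat. 69 mm above the worktop when up.
- key_minus (a joint): Travel of the minus key: 0 up, 0.008 m at its hard stop; grows as it is pressed straight down. It clicks and registers from 0.0025 m. Spring: starts to move at 1.2 N, 4 N at 0.0025 m, 10 N at the stop; comes up by itself.
- key_plus_top (a point): Centre of the top of the plus key (hob y -110 mm); grey, a cross: more heat. 69 mm above the worktop when up.
- key_plus (a joint): Travel of the plus key: 0 up, 0.008 m at its hard stop; grows as it is pressed straight down. It clicks and registers from 0.0025 m. Spring: starts to move at 1.2 N, 4 N at 0.0025 m, 10 N at the stop; comes up by itself.
- key_timer_top (a point): Centre of the top of the timer key (hob y -165 mm); grey, clock face: timer. 69 mm above the worktop when up.
- key_timer (a joint): Travel of the timer key: 0 up, 0.008 m at its hard stop; grows as it is pressed straight down. It clicks and registers from 0.0025 m. Spring: starts to move at 1.2 N, 4 N at 0.0025 m, 10 N at the stop; comes up by itself.
- saucepan_mid (a point): Stainless saucepan with its lid on, on either zone (white 184 mm circles centred at hob x +65, y +150 mm for left and y -150 mm for right). Body 170 mm across, 140 mm tall over the black lid knob; this point is on its axis, 55 mm above its base. Its point x axis points along its black handle, which reaches 240 mm from the axis and is turned away from the user.
- frying_pan_mid (a point): Black frying pan, empty, on the other zone. 200 mm across the rim, 42 mm tall; this point is on its axis, 21 mm above its base. Handle along its x, reaching 250 mm from the axis, turned away from the user.
- pepper_mill: Dark wooden mill, 56 mm diameter, 170 mm tall, upright beside the hob. Origin at the centre of its underside.
- salt_mill: Pale wooden mill, same shape, 56 mm diameter, 170 mm tall, upright beside the hob. Origin at the centre of its underside.
- oil_bottle: Green glass bottle, 62 mm diameter, 215 mm tall, upright beside the hob. Origin at the centre of its underside.
- mug: Blue mug, 80 mm diameter, 92 mm tall, beside the hob. Origin at the centre of its underside.
- jar: White lidded storage jar, 88 mm diameter, 130 mm tall, beside the hob. Origin at the centre of its underside.
- spoon_on_rest: Wooden spoon in a round white spoon rest (one piece), 96 mm diameter, spoon 230 mm long, 25 mm high, on the worktop off the near right corner of the hob. Origin under the centre of the rest.
Not all that is in view belongs to the job. What is shaped like the mug but purple is not meant.

How it is judged:
By the outcome, as a careful person would: the job done as asked, in the order asked, and still so for the second after the job is handed in, with the robot touching nothing.
It also fails if it takes over 54 s, if anything falls off the work surface, if the arm or the gripper's body presses on something with over 40 N, if the wrist force passes 120 N, or if a joint passes its speed limit or range.

### The arm

A 7-joint arm with a two-finger parallel gripper is mounted at the origin on the work surface. World frame = base frame: x ahead of the robot, y to its left, z up, the work surface at z = 0. Lengths are in mm, angles in rad, forces in N, time in s.
With the tool pointing down it reaches from about 400 to 875 mm from the base axis. Payload 19.3 kg.
Tool frame: the origin (TCP) lies at the very end of the fingers, on their centre line; the grasp point (between the pads) lies 19 mm behind it (robot.pinch_z is the z of the grasp point in the tool frame, in mm); z points along the fingers, y is the line along which they close (so a half turn about z gives the same grasp; the last joint's range is limited). The gripper opens to 85 mm and grips with 20 to 120 N. Pads are 22 mm wide; open, the fingers measure 114 mm over their backs; the gripper's body (76 mm by 85 mm) begins 54 mm behind the grasp point. The pads swing forward as they close: fully open they stand 13 mm farther back than shut.
Start: joints at [1.221, 0.521, -0.036, 1.599, 0.021, 1.021, -0.113], TCP at [172.574, -600.694, 231.291] pointing down, gripper open.
Joint ranges: [-2.91, 2.91], [-0.3, 2.13], [-1.5, 1.42], [0.17, 2.43], [-1.26, 4.41], [0.16, 1.93], [-2.52, 2.52]. Speed limits (rad/s): [1.89, 1.89, 2.39, 2.39, 3.01, 3.01, 3.01].

### API

Orientations are given as a 3x3 rotation matrix whose columns are the frame's x, y, z axes.
In Python, from workcell import robot, imaging, job, boxes_of, mark_of gives the robot as it stands. The module is installed in compiled form; this text tells all that it offers.
- The arm moves only by the tool carry_out, never from a script. Its argument "series" is one flat list of numbers, 6 for each row, row after row: the shift along the tool's x, y, z as a fraction of full scale, then the turn, a rotation vector about the tool's x, y, z as a fraction of full scale. A call has 1 to 10 rows; each row is the pose to reach, as a shift and turn from the pose commanded when the call began, along the tool's axes at that moment; what a row does not reach only later rows make up. Full scale, the value 1, is 100 mm for a shift and 45 degrees for a turn. A row lasts 1/12 s, in which the tool goes at most 41.7 mm and 7.16 degrees, less where a joint would pass 70% of its speed; a pose out of reach is approached as far as the arm can. A call with a number of a shift or a turn outside -1 to 1 is refused whole. A call with a gripper value outside its range is refused whole. "jaw" is the gripper command: -1 is shut, 1 is fully open, values between are in proportion, set as the call begins (left out, the last holds). The fingers move at their own pace and stop on an object; the grip force is fixed at half the most. Time passes only in rows, so rows that repeat a pose let the fingers close. It gives the time, the measured TCP pose, the force, the opening and the grip force at its end, in the units of the state.
- robot.state(): the state, without advancing time (a new reading comes with each control period).
- imaging.grab_frame(name): name is "scene" or "top"; returns the picture (400x640x3 uint8, blue, green, red); there is no depth.
- imaging.calibration(name): a dict with "vfov" (degrees; the focal length in pixels is half the picture's height over the tangent of half this angle, whatever the lens; pixels are square), "cx", "cy" (the principal point, pixels), "R" (3x3) and "t" (3): a world point X has camera coordinates R X + t. Camera axes: x right, y down, z forward; pixel columns grow to the right and rows downward; lengths in mm; the calibration is good to about 2 mm. A picture is of the moment at which its call begins. calibration takes no time and is no camera call.
- job.close_job(): hands the job in; it is judged then, once.
Trained networks look in the newest picture that a camera, given by its name, has taken for a name from the list of things; names that differ only in an ending like _2 or _b are one class to them, and where a whole thing is asked for, a point or a joint stands for the part that bears it (a point fixed in the world has none). Each returns a list of dicts, best first, with "conf" (0 to 1); they miss things now and then, are a little off and sometimes report something else, mostly with a low value. They report only what shows in the picture. A call takes as long as a camera call. They do not tell look-alikes from the thing itself.
- boxes_of(query, camera): "centre" ([x, y, z] in mm, in world coordinates, good to about 4 mm: the middle of the surface that is visible of it).
- mark_of(query, camera): "centre" ([x, y, z] in mm, in world coordinates, good to about 4 mm: a listed point, or the origin of a listed thing).
The state is a dict: "time_s": time; "joint_positions": joint angles; "qd": joint speeds; "joint_torque": joint torques, N m; "tcp_pos": TCP position; "eef_rot": TCP orientation; "contact_force": force on the tool from outside, world axes, zero at the start; "wrist_torque": the same for the moment, N m; "width": opening from 0.0 (shut) to 1.0 (fully open); "grasp_force": force on a finger pad.
Only numpy, scipy, OpenCV 4.12 (cv2) and the standard library are available. Lean on these libraries where they do the work, as an engineer would, in place of code of your own. Each camera call takes 0.05 s, during which the arm holds its last target. There are 200 camera calls.

## Working session

There is one attempt and no reset: what is moved stays moved. The work goes in short steps, Python scripts to look and compute and a tool call to move; the robot and the scene stay as the last step left them, time stands still between calls to the robot, and variables do not carry over. Pictures are saved under pics/ and viewed, at most 10 in all, crops included, and the job is handed in when it is done.

Besides the shell and the picture viewer there is one more tool, called after "Emit:" as a command line: name --argument value ..., lists and objects as JSON in quotes. carry_out: Moves the arm, as the interface text tells. Shift numbers are shares of 100 mm and turn numbers shares of 45 degrees, none past 1 either way. Its arguments: {"type":"object","properties":{"series":{"type":"array","items":{"type":"number","minimum":-1,"maximum":1}},"jaw":{"type":"number"}},"required":["series"]}

```bash
mkdir -p pics; python3 - <<'E'
from workcell import robot, imaging, boxes_of, mark_of
import cv2, numpy as np
s=robot.state(); print(s['time_s'],np.round(s['tcp_pos'],1),np.round(s['eef_rot'],3).tolist(),s['contact_force'],s['width'])
for c in("scene","top"):
    cv2.imwrite(f"pics/{c}0.png",imaging.grab_frame(c))
for c in("scene","top"):
    k=imaging.calibration(c); print(c,k['vfov'],k['cx'],k['cy'],np.round(k['R'],3).tolist(),np.round(k['t'],1))
for n in("key_power_top","key_left_top","key_right_top","key_plus_top","key_timer_top","saucepan_mid","frying_pan_mid"):
    print(n,[(np.round(d['centre']).tolist(),round(d['conf'],2)) for d in mark_of(n,"top")[:3]])
print(robot.state()['time_s'])
E
```

```text
0.0 [ 172.5 -600.4  230.7] [[0.961, 0.276, -0.0], [0.276, -0.961, 0.001], [-0.0, -0.001, -1.0]] [-0.52031853 -1.22011713  0.31190246] 0.997935923516018
scene 51.89419747421314 319.2517339716715 195.52116450445138 [[0.157, 0.988, -0.015], [0.727, -0.125, -0.675], [-0.668, 0.095, -0.738]] [ -90.4 -245.6 1676.1]
top 48.964000441955605 322.8281665823643 198.97019050762762 [[0.022, -1.0, 0.011], [-0.996, -0.023, -0.091], [0.091, -0.009, -0.996]] [  -8.8  445.7 1292.3]
key_power_top [([454.0, 105.0, 66.0], 0.5)]
key_left_top [([461.0, -5.0, 70.0], 0.53)]
key_right_top [([482.0, -172.0, 70.0], 0.41), ([470.0, -57.0, 70.0], 0.38), ([688.0, -178.0, 83.0], 0.29)]
key_plus_top [([482.0, -175.0, 68.0], 0.64)]
key_timer_top [([490.0, -220.0, 65.0], 0.64)]
saucepan_mid [([547.0, 316.0, 5.0], 0.26)]
frying_pan_mid [([685.0, -180.0, 85.0], 0.79)]
0.45
```

View pics/top0.png

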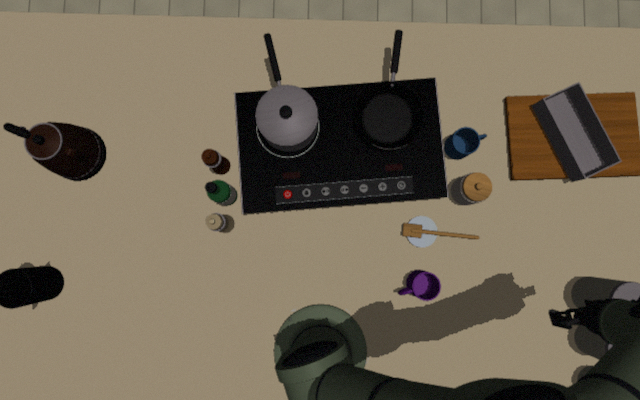

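View pics/scene0.png

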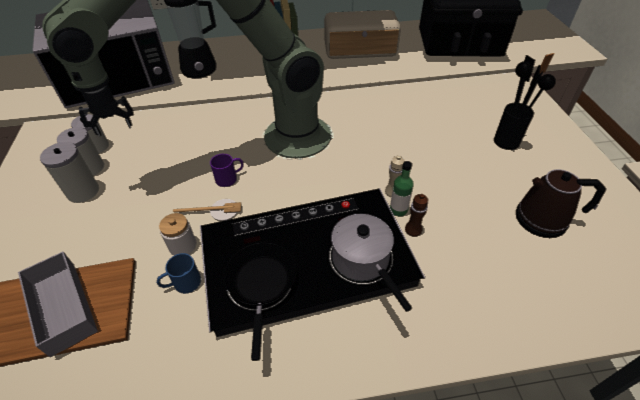

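The top view shows the saucepan at (287,118) on the left zone and the frying pan at (386,118) on the right. The key row runs from red power at (288,194) through lock (307,192), left (326,191), right (345,189), minus (364,188) and plus (382,186) to timer (401,185). The scene view agrees: red key at (346,204), saucepan on the same side.

Possible mix-ups: the left key (326,191) with right (345,189) or lock (307,192), and plus (382,186) with minus (364,188) or timer (401,185). A close crop will check these.

```bash
cat > h.py <<'E'
import numpy as np, cv2
from workcell import robot, imaging
def cam(n):
    k=imaging.calibration(n); f=200/np.tan(np.radians(k['vfov']/2))
    return k,f
def ray(n,u,v,z):
    k,f=cam(n); R=np.array(k['R']);t=np.array(k['t'])
    d=R.T@np.array([(u-k['cx'])/f,(v-k['cy'])/f,1]); c=-R.T@t
    return c+d*(z-c[2])/d[2]
def proj(n,X):
    k,f=cam(n); p=np.array(k['R'])@X+np.array(k['t']); return p[0]/p[2]*f+k['cx'],p[1]/p[2]*f+k['cy']
E
python3 - <<'E'
from h import *
im=cv2.imread("pics/top0.png")
c=cv2.resize(im[172:210,270:420],None,fx=5,fy=5,interpolation=cv2.INTER_CUBIC)
s=cv2.imread("pics/scene0.png")
c2=cv2.resize(s[190:245,225:370],None,fx=5,fy=5,interpolation=cv2.INTER_CUBIC)
w=max(c.shape[1],c2.shape[1]); pad=lambda a:cv2.copyMakeBorder(a,0,0,0,w-a.shape[1],0)
cv2.imwrite("pics/crop1.png",np.vstack([pad(c),pad(c2)]))
for n,p in dict(power=(288,194.3),left=(326,191),right=(345,189.3),plus=(382,186.3),timer=(401,185)).items(): print(n,np.round(ray("top",*p,69),1))
for n,p in dict(power=(346,204.5),timer=(244,226)).items(): print('scene',n,np.round(ray("scene",*p,69),1))
E
```

```text
power [452.5 102.   69. ]
left [464.6  -7.1  69. ]
right [470.8 -61.8  69. ]
plus [ 481.9 -168.6   69. ]
timer [ 487.  -223.6   69. ]
scene power [460.2 107.   69. ]
scene timer [ 493.5 -222.    69. ]
```

View pics/crop1.png

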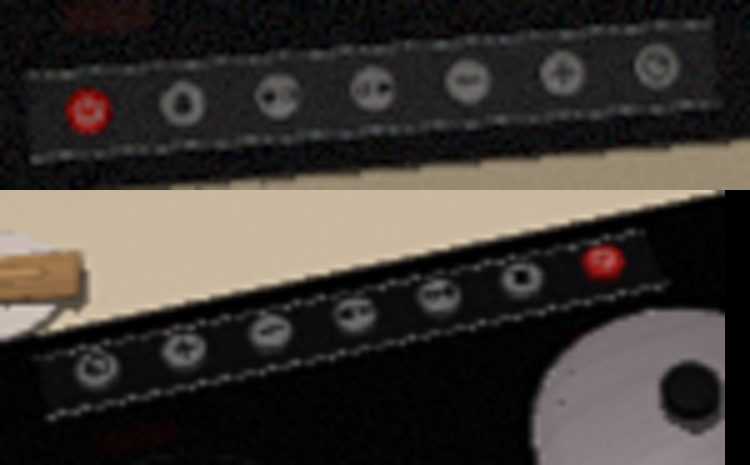

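The crop confirms it. Top row, left to right: red power (88,112), padlock (182,104), dot then ring for left (278,97), ring then dot for right (373,89), bar (468,81), cross (563,73), clock (657,67). The order is power, left, plus. I'll approach with the jaw shut at the current height.

Emit:
carry_out --series '[0.25, -0.25, 0, 0, 0, 0, 0.5, -0.5, 0, 0, 0, 0, 0.75, -0.75, 0, 0, 0, 0, 1, -1, 0, 0, 0, 0, 1, -1, 0, 0, 0, 0, 1, -1, 0, 0, 0, 0]' --jaw -1

```text
time_s: 0.95
tcp_pos: [242.3, -475.8, 231.8]
eef_rot: [[0.96, 0.279, 0.001], [0.279, -0.96, -0.0], [0.0, 0.001, -1.0]]
contact_force: [-0.8, -1.0, 0.1]
width: 0.146
grasp_force: 0.0
```

Emit:
carry_out --series '[0.25, -0.25, 0, 0, 0, 0, 0.5, -0.5, 0, 0, 0, 0, 0.75, -0.75, 0, 0, 0, 0, 1, -1, 0, 0, 0, 0, 1, -1, 0, 0, 0, 0]'

```text
time_s: 1.37
tcp_pos: [312.4, -349.2, 231.5]
eef_rot: [[0.96, 0.281, 0.001], [0.281, -0.96, 0.001], [0.001, -0.001, -1.0]]
contact_force: [1.3, 0.4, 0.2]
width: -0.002
grasp_force: 0.0
```

Emit:
carry_out --series '[0.25, -0.25, 0, 0, 0, 0, 0.5, -0.5, 0, 0, 0, 0, 0.75, -0.75, 0, 0, 0, 0, 1, -1, 0, 0, 0, 0, 1, -1, 0, 0, 0, 0]'

```text
time_s: 1.78
tcp_pos: [381.0, -225.3, 231.6]
eef_rot: [[0.96, 0.281, 0.002], [0.281, -0.96, 0.001], [0.002, -0.001, -1.0]]
contact_force: [1.2, 0.7, 0.1]
width: -0.001
grasp_force: 0.0
```

Emit:
carry_out --series '[0.15, -0.25, 0, 0, 0, 0, 0.3, -0.5, 0, 0, 0, 0, 0.45, -0.75, 0, 0, 0, 0, 0.55, -1, 0, 0, 0, 0, 0.55, -1, 0, 0, 0, 0]'

```text
time_s: 2.2
tcp_pos: [404.3, -114.8, 231.5]
eef_rot: [[0.96, 0.28, 0.001], [0.28, -0.96, 0.001], [0.001, -0.001, -1.0]]
contact_force: [0.4, 0.1, -0.4]
width: 0.002
grasp_force: 0.0
```

Emit:
carry_out --series '[0.14, -0.25, 0, 0, 0, 0, 0.28, -0.5, 0, 0, 0, 0, 0.42, -0.75, 0, 0, 0, 0, 0.55, -0.98, 0, 0, 0, 0, 0.55, -0.98, 0, 0, 0, 0]'

```text
time_s: 2.62
tcp_pos: [430.6, -5.3, 231.5]
eef_rot: [[0.96, 0.279, 0.001], [0.279, -0.96, 0.002], [0.002, -0.001, -1.0]]
contact_force: [-0.4, 0.0, -0.2]
width: 0.001
grasp_force: 0.0
```

Emit:
carry_out --series '[0.14, -0.25, 0.2, 0, 0, 0, 0.28, -0.5, 0.4, 0, 0, 0, 0.42, -0.75, 0.6, 0, 0, 0, 0.55, -0.98, 0.8, 0, 0, 0, 0.55, -0.98, 0.9, 0, 0, 0, 0.55, -0.98, 0.9, 0, 0, 0]'

```text
time_s: 3.12
tcp_pos: [454.5, 100.5, 139.2]
eef_rot: [[0.961, 0.277, -0.003], [0.277, -0.961, -0.001], [-0.003, -0.0, -1.0]]
contact_force: [-0.7, -1.1, -0.5]
width: -0.002
grasp_force: 0.0
```

```bash
python3 - <<'E'
from h import *
s=imaging.grab_frame("scene"); t=imaging.grab_frame("top")
p=np.array(robot.state()['tcp_pos']); print(np.round(p,1),proj("scene",p),proj("top",p))
for n,x,y in(("power",603,262),("left",439,296),("plus",184,350),("timer",97,370)):
    print('scene',n,np.round(ray("scene",225+(x+.5)/5-.5,190+(y-190+.5)/5-.5,69),1))
for n,x,y in(("power",88,112),("left",278,97),("plus",563,73),("timer",657,67)):
    print('top',n,np.round(ray("top",270+(x+.5)/5-.5,172+(y+.5)/5-.5,69),1))
c=cv2.resize(s[130:280,220:420],None,fx=4,fy=4,interpolation=cv2.INTER_CUBIC)
cv2.imwrite("pics/crop2.png",c)
E
```

```text
[455.2  99.3 141.3] (np.float64(344.0217692986606), np.float64(188.27838081422342)) (np.float64(287.188465337679), np.float64(190.65110465850205))
scene power [457.6 104.9  69. ]
scene left [468.2  -3.9  69. ]
scene plus [ 485.  -167.6   69. ]
scene timer [ 491.9 -221.9   69. ]
top power [453.3 104.3  69. ]
top left [464.5  -4.8  69. ]
top plus [ 482.2 -169.2   69. ]
top timer [ 487.  -223.6   69. ]
```

View pics/crop2.png

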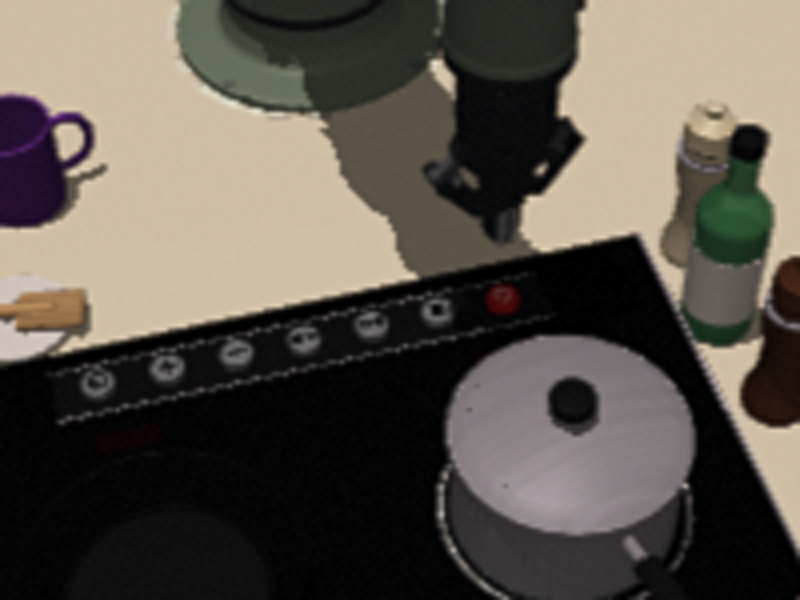

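The fingertips show at crop (500,235), about pixel (345,189), right where the TCP projects, and the red key is at crop (502,299). I'll nudge to centre over it and come down to about 12 mm above.

Emit:
carry_out --series '[0.02, -0.04, 0.2, 0, 0, 0, 0.02, -0.04, 0.4, 0, 0, 0, 0.02, -0.04, 0.55, 0, 0, 0, 0.02, -0.04, 0.6, 0, 0, 0, 0.02, -0.04, 0.6, 0, 0, 0, 0.02, -0.04, 0.6, 0, 0, 0]'

```text
time_s: 3.72
tcp_pos: [456.3, 104.3, 82.3]
eef_rot: [[0.961, 0.275, 0.001], [0.275, -0.961, -0.0], [0.001, 0.0, -1.0]]
contact_force: [0.1, 0.4, 0.4]
width: -0.004
grasp_force: 0.0
```

Emit:
carry_out --series '[0, 0, 0.02, 0, 0, 0, 0, 0, 0.04, 0, 0, 0, 0, 0, 0.06, 0, 0, 0, 0, 0, 0.08, 0, 0, 0, 0, 0, 0.1, 0, 0, 0, 0, 0, 0.1, 0, 0, 0, 0, 0, 0.1, 0, 0, 0]'

```text
time_s: 4.3
tcp_pos: [455.6, 105.0, 71.2]
eef_rot: [[0.961, 0.276, -0.0], [0.276, -0.961, -0.0], [-0.0, -0.0, -1.0]]
contact_force: [0.3, -0.1, -0.1]
width: -0.001
grasp_force: 0.0
```

Emit:
carry_out --series '[0, 0, 0.01, 0, 0, 0, 0, 0, 0.02, 0, 0, 0, 0, 0, 0.03, 0, 0, 0, 0, 0, 0.04, 0, 0, 0, 0, 0, 0.04, 0, 0, 0, 0, 0, 0.04, 0, 0, 0]'

```text
time_s: 4.8
tcp_pos: [455.8, 105.0, 67.3]
eef_rot: [[0.961, 0.276, 0.0], [0.276, -0.961, 0.0], [0.0, -0.0, -1.0]]
contact_force: [-0.2, -0.5, 2.5]
width: -0.001
grasp_force: 1.5
```

Emit:
carry_out --series '[0, 0, 0.01, 0, 0, 0, 0, 0, 0.02, 0, 0, 0, 0, 0, 0.03, 0, 0, 0, 0, 0, 0.03, 0, 0, 0, 0, 0, 0.03, 0, 0, 0]'

```text
time_s: 5.22
tcp_pos: [455.8, 105.0, 64.3]
eef_rot: [[0.961, 0.276, 0.0], [0.276, -0.961, 0.0], [0.0, -0.0, -1.0]]
contact_force: [-1.8, 0.0, 6.5]
width: -0.002
grasp_force: 3.1
```

6.5 N means about 4.6 mm of travel, so it clicked. I'll lift off and move to the left key.

Emit:
carry_out --series '[0, 0, -0.1, 0, 0, 0, 0, 0, -0.3, 0, 0, 0, -0.05, 0.25, -0.3, 0, 0, 0, -0.1, 0.5, -0.3, 0, 0, 0, -0.15, 0.75, -0.3, 0, 0, 0, -0.2, 1, -0.3, 0, 0, 0, -0.2, 1, -0.3, 0, 0, 0, -0.2, 1, -0.3, 0, 0, 0]'

```text
time_s: 5.88
tcp_pos: [464.1, 2.1, 94.7]
eef_rot: [[0.962, 0.274, 0.0], [0.274, -0.962, -0.0], [0.0, 0.0, -1.0]]
contact_force: [0.1, 0.6, -0.6]
width: 0.001
grasp_force: 0.0
```

Emit:
carry_out --series '[0, 0.08, 0, 0, 0, 0, 0, 0.08, 0.1, 0, 0, 0, 0, 0.08, 0.18, 0, 0, 0, 0, 0.08, 0.22, 0, 0, 0, 0, 0.08, 0.22, 0, 0, 0]'

```text
time_s: 6.3
tcp_pos: [465.6, -3.8, 71.0]
eef_rot: [[0.961, 0.277, -0.002], [0.277, -0.961, 0.0], [-0.002, -0.001, -1.0]]
contact_force: [-0.5, -0.5, 0.4]
width: -0.002
grasp_force: 0.0
```

```bash
python3 - <<'E'
from h import *
s=imaging.grab_frame("scene"); st=robot.state(); print(np.round(st['tcp_pos'],1),np.round(st['contact_force'],1))
cv2.imwrite("pics/crop3.png",cv2.resize(s[150:270,220:400],None,fx=4,fy=4,interpolation=cv2.INTER_CUBIC))
E
```

```text
[465.8  -3.8  71.6] [0.6 0.4 0.2]
```

View pics/crop3.png

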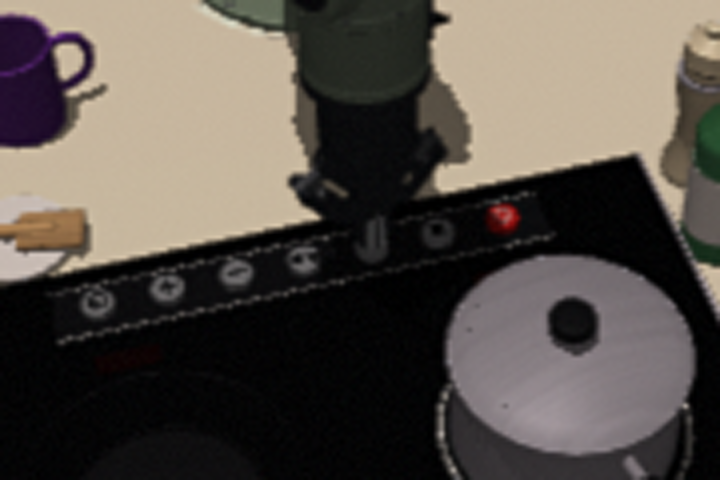

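The tip sits at crop (372,240), right on the left-zone key, with the padlock key at (437,233) on one side and right-zone at (303,262) on the other. The red key is up. Now the same gentle press.

Emit:
carry_out --series '[0, 0, 0.01, 0, 0, 0, 0, 0, 0.02, 0, 0, 0, 0, 0, 0.03, 0, 0, 0, 0, 0, 0.04, 0, 0, 0, 0, 0, 0.05, 0, 0, 0, 0, 0, 0.06, 0, 0, 0, 0, 0, 0.07, 0, 0, 0, 0, 0, 0.07, 0, 0, 0, 0, 0, 0.07, 0, 0, 0]'

```text
time_s: 7.1
tcp_pos: [466.5, -4.4, 65.4]
eef_rot: [[0.961, 0.276, 0.0], [0.276, -0.961, 0.0], [0.0, -0.0, -1.0]]
contact_force: [0.4, 1.2, 4.9]
width: -0.002
grasp_force: 2.5
```

Emit:
carry_out --series '[0, 0, 0.01, 0, 0, 0, 0, 0, 0.01, 0, 0, 0, 0, 0, 0.01, 0, 0, 0]'

```text
time_s: 7.35
tcp_pos: [466.5, -4.3, 64.4]
eef_rot: [[0.961, 0.276, 0.0], [0.276, -0.961, 0.0], [0.0, -0.0, -1.0]]
contact_force: [-0.9, 1.1, 5.0]
width: -0.001
grasp_force: 3.0
```

Emit:
carry_out --series '[0, 0, -0.1, 0, 0, 0, 0, 0, -0.3, 0, 0, 0, -0.05, 0.25, -0.3, 0, 0, 0, -0.1, 0.5, -0.3, 0, 0, 0, -0.15, 0.75, -0.3, 0, 0, 0, -0.18, 1, -0.3, 0, 0, 0, -0.18, 1, -0.3, 0, 0, 0]'

```text
time_s: 7.93
tcp_pos: [476.6, -110.3, 94.8]
eef_rot: [[0.963, 0.271, 0.0], [0.271, -0.963, -0.002], [-0.0, 0.002, -1.0]]
contact_force: [-0.4, -1.5, -0.7]
width: -0.002
grasp_force: 0.0
```

Emit:
carry_out --series '[-0.05, 0.25, 0, 0, 0, 0, -0.1, 0.5, 0, 0, 0, 0, -0.11, 0.62, 0, 0, 0, 0, -0.11, 0.62, 0.1, 0, 0, 0, -0.11, 0.62, 0.18, 0, 0, 0, -0.11, 0.62, 0.22, 0, 0, 0, -0.11, 0.62, 0.22, 0, 0, 0, -0.11, 0.62, 0.22, 0, 0, 0]'

```text
time_s: 8.6
tcp_pos: [483.1, -166.9, 72.0]
eef_rot: [[0.961, 0.278, -0.001], [0.278, -0.961, 0.001], [-0.001, -0.001, -1.0]]
contact_force: [1.0, -0.5, 0.1]
width: 0.0
grasp_force: 0.0
```

```bash
python3 - <<'E'
from h import *
s=imaging.grab_frame("scene"); st=robot.state(); print(np.round(st['tcp_pos'],1),np.round(st['contact_force'],1))
cv2.imwrite("pics/crop4.png",cv2.resize(s[150:270,220:400],None,fx=4,fy=4,interpolation=cv2.INTER_CUBIC))
E
```

```text
[ 483.3 -167.2   72.3] [ 1.2  0.1 -0.6]
```

View pics/crop4.png

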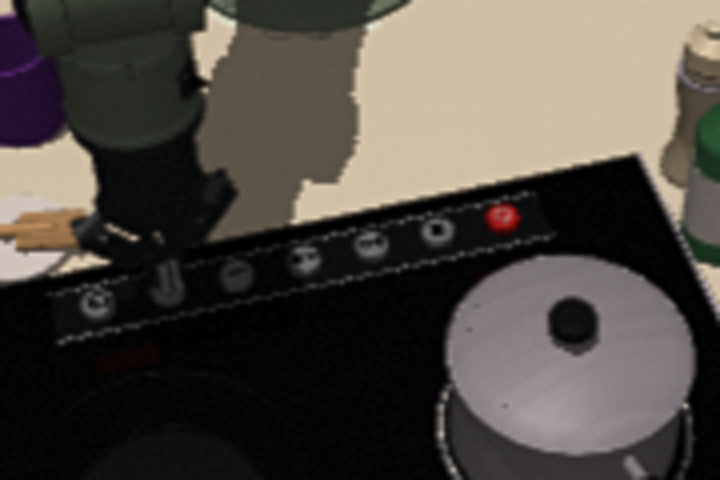

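The tip at crop (168,285) is on the plus key, between timer (97,303) and minus (236,274). The left-zone key has come back up. Pressing plus.

Emit:
carry_out --series '[0, 0, 0.01, 0, 0, 0, 0, 0, 0.02, 0, 0, 0, 0, 0, 0.03, 0, 0, 0, 0, 0, 0.04, 0, 0, 0, 0, 0, 0.05, 0, 0, 0, 0, 0, 0.06, 0, 0, 0, 0, 0, 0.07, 0, 0, 0, 0, 0, 0.075, 0, 0, 0, 0, 0, 0.075, 0, 0, 0, 0, 0, 0.075, 0, 0, 0]'

```text
time_s: 9.48
tcp_pos: [483.3, -168.1, 64.9]
eef_rot: [[0.961, 0.276, 0.0], [0.276, -0.961, 0.0], [0.0, 0.0, -1.0]]
contact_force: [-0.1, 1.2, 5.8]
width: 0.002
grasp_force: 2.8
```

5.8 N, about 4 mm of travel, so it clicked. I'll lift well clear and check.

Emit:
carry_out --series '[0, 0, -0.1, 0, 0, 0, 0, 0, -0.4, 0, 0, 0, 0, 0, -0.7, 0, 0, 0, 0, 0, -1, 0, 0, 0, 0, 0, -1, 0, 0, 0, 0, 0, -1, 0, 0, 0]'

```text
time_s: 9.98
tcp_pos: [483.8, -168.6, 166.7]
eef_rot: [[0.961, 0.276, 0.003], [0.276, -0.961, -0.001], [0.002, 0.002, -1.0]]
contact_force: [0.1, -0.1, -0.2]
width: -0.004
grasp_force: 0.0
```

Emit:
carry_out --series '[0, 0, -0.3, 0, 0, 0, 0, 0, -0.6, 0, 0, 0, 0, 0, -0.6, 0, 0, 0, 0, 0, -0.6, 0, 0, 0]'

```text
time_s: 10.32
tcp_pos: [483.4, -168.3, 225.4]
eef_rot: [[0.961, 0.276, 0.001], [0.276, -0.961, -0.001], [0.001, 0.001, -1.0]]
contact_force: [0.5, -0.4, -0.8]
width: -0.001
grasp_force: 0.0
```

```bash
python3 - <<'E'
from h import *
s=imaging.grab_frame("scene"); st=robot.state(); print(st['time_s'],np.round(st['tcp_pos'],1),np.round(st['contact_force'],1))
cv2.imwrite("pics/final.png",cv2.resize(s[140:300,150:430],None,fx=2.8,fy=2.8,interpolation=cv2.INTER_CUBIC))
E
```

```text
10.3667 [ 482.8 -168.2  224.4] [-0.3  0.  -0.4]
```

View pics/final.png

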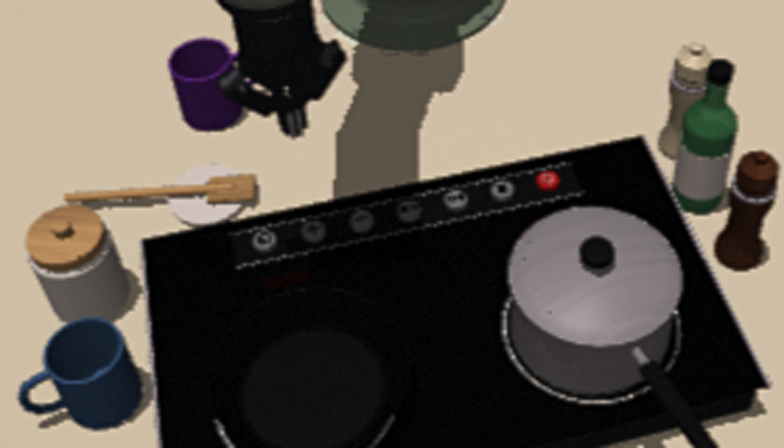

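All seven keys are up, from timer (263,240) to power (547,181), and nothing has moved. The hand is well clear at crop (290,120).

```bash
python3 -c "
from workcell import job; print(job.close_job())"
```

```text
the job is handed in; nothing more can be done
None
```

I pressed power, left zone (where the saucepan stands) and plus in that order, each to about 5–6.5 N (past the 4 N click point), and handed the job in at about 10 s with the hand clear and nothing shifted; the hob showed no visible readout to confirm heating.

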